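# Clamp the toothbrush holder on the drilling board

### The arm

A 6-joint arm with a two-finger parallel gripper is mounted at the origin on the work surface. World frame = base frame: x ahead of the robot, y to its left, z up, the work surface at z = 0. Lengths are in mm, angles in rad, forces in N, time in s.
With the tool pointing down it reaches from about 350 to 925 mm from the base axis. Payload 6.4 kg.
Tool frame: the origin (TCP) lies at the very end of the fingers, on their centre line; the grasp point (between the pads) lies 19 mm behind it (bot.hold_point_z is the distance from the TCP to the grasp point, in mm); z points along the fingers, y is the direction in which the jaws open and shut (so a half turn about z gives the same grasp; the last joint's range is limited). The gripper opens to 94 mm and grips with 3 to 60 N. Pads are 16 mm wide; open, the fingers measure 119 mm over their backs; the gripper's body (75 mm by 177 mm) begins 78 mm behind the grasp point.
Start: joints at [1.084, 0.245, 1.558, -0, 1.339, -0.174], TCP at [200.018, 618.471, 205.455] pointing down, gripper open.
Joint ranges: [-3.13, 3.13], [-1.02, 2.26], [0.13, 2.54], [-0.95, 4.09], [0.21, 2.88], [-2.74, 2.74]. Speed limits (rad/s): [2.57, 2.57, 3.14, 3.14, 3.14, 3.14].

### API

Orientations are given as a unit quaternion [w, x, y, z].
In Python, from plant import bot, snapshot, job_done, models gives the robot as it stands.
- The arm moves only by the shell command python3 -m handwheel 'ROWS'. ROWS is JSON, a list that holds one entry, the list of rows, each a list of 5 numbers: the closure, from -1 (fully open) to 1 (shut), then the shift along the world's x, y, z in mm, then the turn about the world's z in degrees. A call has 1 to 12 rows; each row is the pose to reach, as a shift and turn from the pose measured when the call began; what a row does not reach only later rows make up. A row lasts 1/8 s, in which the tool goes at most 62.5 mm and 10.7 degrees, less where a joint would pass 70% of its speed; a pose out of reach is approached as far as the arm can. A call with a gripper value outside its range is refused whole. The fingers move at their own pace and stop on an object; the grip force is fixed at half the most. Time passes only in rows, so rows that repeat a pose let the fingers close. It gives the time, the measured TCP pose, the force and the opening at its end, in the units of the state.
- bot.state(): the state, without advancing time (a new reading comes with each control period).
- snapshot(name): name is "scene" or "top" or "wrist"; returns a dict with "color" (384x512x3 uint8, red, green, blue), "range_z" (384x512 float32, mm along the optical axis (not along the pixel's ray), 0 where there is no reading), "fx", "fy", "cx", "cy" (pixels), "extrinsics" (4x4, takes a point from camera to world coordinates); the wrist camera has in their place "T_tool_cam" (4x4, takes a point from camera to tool coordinates, whose origin is the TCP and whose axes are the flange's). Camera axes: x right, y down, z forward; pixel columns grow to the right and rows downward; lengths in mm; the calibration is good to about 2 mm. The wrist camera is an equidistant fisheye: a pixel r from the principal point sees the ray r / f radians off the axis. A picture is of the moment at which its call begins: read the wrist's pose just before it.
- job_done(): hands the job in, once; it reports no verdict.
Trained networks look in a picture, given as the dict that the camera call returned (one of the last four; its "shot" number tells which), for a name from the list of things; names that differ only in an ending like _2 or _b are one class to them, and where a whole thing is asked for, a point or a joint stands for the part that bears it (a point fixed in the world has none). Each returns a list of dicts, best first, with "conf" (0 to 1); they miss things now and then, are a little off and sometimes report something else, mostly with a low value. They report only what shows in the picture. A call takes as long as a camera call.
- models.search_frame(picture, thing): "rect" ([left, top, width, height] in pixels, round what is visible of it).
The state is a dict: "t": time; "joint_pos": joint angles; "qvel": joint speeds; "tau": joint torques, N m; "tool_pos": TCP position; "orientation": TCP orientation; "force": force on the tool from outside, world axes, zero at the start; "ft_torque": the same for the moment, N m; "opening": opening from 0.0 (shut) to 1.0 (fully open).
Only numpy, scipy, OpenCV 4.12 (cv2) and the standard library are available. Lean on these libraries where they do the work, as an engineer would, in place of code of your own. Each camera call takes 0.05 s, during which the arm holds its last target. There are 200 camera calls.

### The job

I want to drill drain holes in the wooden toothbrush holder. Stand it on the drilling board with its brush holes up, lengthwise under the open toggle clamp, and press it firmly but gently (under 15 N) home into the corner, flat against the long side fence and right up to the adjustable end stop. Let go of it, then push the clamp's handle over, never harder than 25 N, past its dead point and right down onto its stop so that the rubber pad holds the holder in the corner, take the hand away, and leave the other things on the ledge where they are.

Things in the scene. Friction and masses are not known exactly. Their poses are not given: they have to be found in the camera images.
- board: Plywood drilling board, 310 x 130 x 18 mm, fixed on the ledge; origin at ledge height on its centre line, 140 mm from its handle end; x along that line from the handle end to the end stop, y across, z up. A riser block (x = -81 to 3 mm, 46 mm wide, to z = 48 mm) carries the steel toggle clamp (base to z = 76 mm).
- side_fence: Long wooden side fence fixed on the board, 88 x 12 mm, 13 high, board x = 30 to 118 mm. Origin at the foot of its inner face, half-way along; board axes; the inner face looks to +y (board y = -22 mm). Across the board beyond it stands the adjustable end stop, a block 60 mm wide, 13 high, with a wing screw: its face, looking to -x, is set anywhere at board x = 115 to 125 mm; feel for it.
- holder_mid (a point): Centre (half-way up) of the loose wooden toothbrush holder: a block 100 mm long (x), 44 wide (y), 48 high (z), 0.1 to 0.2 kg, with four 12 mm brush holes in its top, two near each end, and a plain middle. Its ends are alike; either may face the end stop. It starts upright, holes up, on the ledge to the left or right of the board.
- clamp_handle (a joint): Toggle clamp's knee angle, rad: about 2.4 open (start), falls as the handle is pushed over; dead point 0.08; 0 on its rigid stop. Stiff rivets: about 3 N at the grip while free, about 8 N once the pad meets the holder (from about 0.55), easing off towards the dead point. Past it the pad's spring keeps it shut, but push on until the stop is felt.
- grip_push (a point): Push point on the axis of the handle's black grip (17 mm thick, 78 long), 15 mm from its end. x along the grip towards the clamp; it moves to its own -z when closing, so push on its +z side. Path in the board's x, z (mm; y = 0) and the grip's rise above level (rad): start about (-65,198; 1.4), then (-104,188; 1.03) (-126,166; 0.70) (-133,138; 0.42) (-136,106; 0.16) (-136,86; 0 on the stop).
- pad_face (a point): Centre of the face of the rubber pad (18 mm diameter) on the tip of the clamp's arm. At the start the arm stands upright beside the handle (board x = -40 to 15 mm, up to z = 170 mm) with the pad looking to +x; closing brings it down on the plain middle of the holder's top.
- pad: The rubber pad on its spindle at the tip of the clamp's arm; its z axis runs from the pad's face up the spindle.
- holder: The wooden toothbrush holder; origin under its middle, axes as at its centre point.
- mug: Steel mug, 80 mm diameter, 85 mm high, with a handle. Bystander.
- soap_dish: White ceramic soap dish with a soap bar, 85 x 125 x 29 mm. Bystander.
- comb: Blue plastic comb lying flat, 150 x 31 x 5 mm. Bystander.
- brush_a: Clear toothbrush lying flat, 183 mm long. Bystander.
- brush_b: White toothbrush lying flat, 183 mm long. Bystander.
- bit_tin: Flat steel tin of drill bits, 62 x 87 x 25 mm. Bystander.
- drill: Cordless drill standing on its battery, about 200 mm long, 185 mm high. Bystander.

How it is judged:
By the outcome, as a careful person would: the job done as asked, in the order asked, and still so for the second after the job is handed in, with the robot touching nothing.
It also fails if it takes over 72 s, if anything falls off the work surface, if the arm or the gripper's body presses on something with over 40 N, if the wrist force passes 120 N, or if a joint passes its speed limit or range.

## Working session

There is one attempt and no reset: what is moved stays moved. The work goes in short steps, Python scripts to look and compute and a shell command to move; the robot and the scene stay as the last step left them, time stands still between calls to the robot, and variables do not carry over. Pictures are saved under pics/ and viewed, about 8 in all and at most 12, crops included, and the job is handed in when it is done.

```bash
mkdir -p pics; ls
cat > h.py <<'E'
import numpy as np, cv2
from plant import bot, snapshot, job_done, models
def cloud(p):
    z=p["range_z"].astype(float); v,u=np.indices(z.shape)
    P=np.stack([(u-p["cx"])/p["fx"]*z,(v-p["cy"])/p["fy"]*z,z],-1)
    E=np.array(p["extrinsics"]); W=P@E[:3,:3].T+E[:3,3]; W[z<=0]=np.nan
    return W
def save(p,n): cv2.imwrite("pics/"+n,p["color"][:,:,::-1])
E
python3 - <<'E'
from h import *
a=snapshot("scene"); b=snapshot("top")
print(bot.state())
for n,p in(("scene",a),("top",b)):
    W=cloud(p); np.save(n+".npy",W)
    E=np.array(p["extrinsics"]);print(n,E[:3,3].round(),E[:3,2].round(2),p["fx"])
    for t in["board","holder","side_fence","clamp_handle","pad","mug","soap_dish","comb","brush_a","bit_tin","drill"]:
        r=models.search_frame(p,t)
        for q in r[:2]:
            l,tp,w,h=map(int,q["rect"]); c=W[tp+h//2,l+w//2]
            print(n,t,round(q["conf"],2),q["rect"],c.round())
im=np.vstack([a["color"],b["color"]]); cv2.imwrite("pics/s.png",cv2.resize(a["color"],None,fx=1.5,fy=1.5)[:,:,::-1]); cv2.imwrite("pics/t.png",cv2.resize(b["color"],None,fx=1.5,fy=1.5)[:,:,::-1])
E
```

```text
pics
{'t': 0.1, 'joint_pos': array([ 1.08391785e+00,  2.45701687e-01,  1.55886335e+00, -1.42416508e-05,
        1.33867370e+00, -1.74095024e-01]), 'qvel': array([ 0.00055034, -0.00101115, -0.00316803, -0.00021532,  0.00296261,
       -0.00024141]), 'tau': array([ 4.57332981e-04, -4.16916740e+01, -3.15525734e+01,  6.86053536e-02,
        3.10014712e-02, -7.20663934e-05]), 'tool_pos': array([199.75757529, 617.99596598, 204.49821908]), 'orientation': array([-2.60526238e-04,  1.55753316e-01,  9.87795640e-01, -7.80750422e-04]), 'force': array([-1.13286605, -0.04167423, -0.18864106]), 'ft_torque': array([-0.01330164, -0.01213627,  0.01210312]), 'opening': 1.0001915358088553}
scene [1051.  -66.  875.] [-0.53  0.07 -0.85] 347.6365515472319
scene board 0.94 [183.7, 169.6, 112.4, 69.3] [560. -32.  18.]
scene board 0.43 [106.7, 185.0, 39.8, 42.7] [ 552. -343.   47.]
scene holder 0.58 [104.5, 184.3, 41.6, 39.3] [ 543. -345.   49.]
scene holder 0.28 [343.2, 218.4, 58.3, 47.6] [712. 313.   8.]
scene side_fence 0.51 [242.5, 218.0, 30.8, 7.9] [630.  10.  33.]
scene side_fence 0.47 [196.9, 169.4, 23.
[... 765 characters left out ...]
8.4] [ 528. -343.   49.]
top side_fence 0.65 [227.0, 168.3, 31.0, 14.3] [623.  22.  33.]
top clamp_handle 0.54 [284.4, 182.8, 25.0, 15.0] [ 565. -106.  176.]
top mug 0.74 [276.0, 99.1, 29.1, 48.4] [789. -97.   2.]
top soap_dish 0.81 [85.1, 193.1, 52.2, 42.3] [495. 350.  27.]
top comb 0.64 [225.7, 169.0, 33.4, 14.5] [621.  25.  30.]
top comb 0.58 [176.0, 264.7, 60.1, 15.3] [371.  95.   2.]
top brush_a 0.73 [260.3, 273.9, 71.0, 7.1] [ 377. -133.    5.]
top brush_a 0.51 [122.6, 113.2, 34.6, 55.5] [706. 312.   7.]
top bit_tin 0.76 [193.3, 110.0, 40.4, 29.5] [760. 113.  27.]
top bit_tin 0.45 [197.6, 154.8, 128.0, 77.2] [585. -31.  18.]
top drill 0.91 [351.1, 110.0, 81.7, 70.8] [ 690. -322.  158.]
```

View pics/s.png

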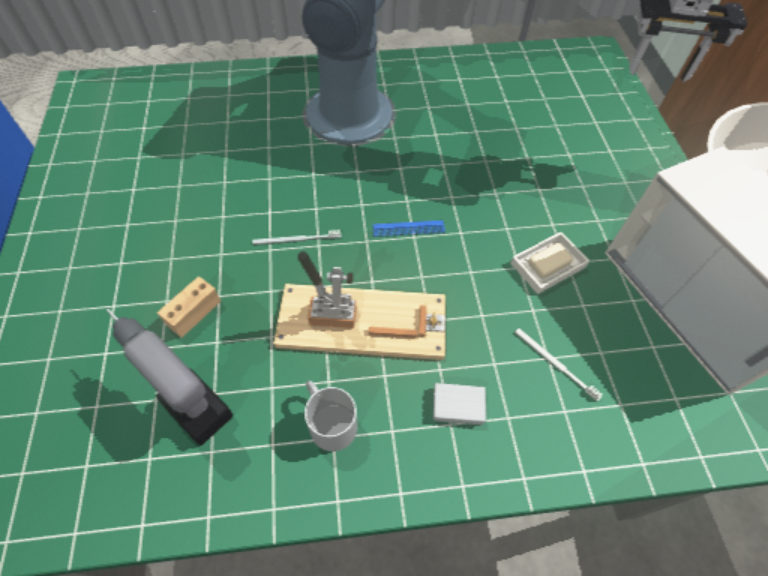

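View pics/t.png

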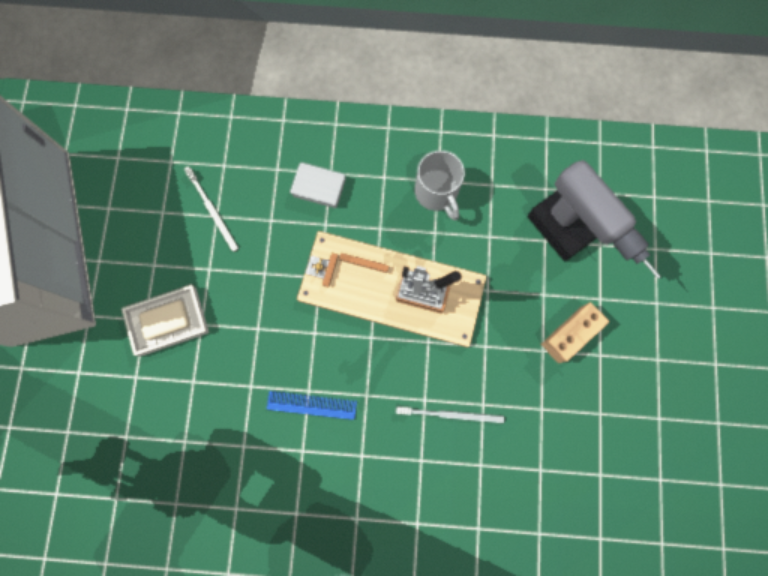

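The scene and top views show the board in the middle, with its handle end on the robot's right and the end stop on the left. The holder stands on the right at about top pixel (575,333), between the drill and the board. Next I'll measure the board and the holder.

```bash
python3 - <<'E'
import numpy as np,cv2
for n in("scene","top"):
    W=np.load(n+".npy").reshape(-1,3); W=W[np.isfinite(W).all(1)]
    def rect(c,r,z0,z1,t):
        m=(np.hypot(W[:,0]-c[0],W[:,1]-c[1])<r)&(W[:,2]>z0)&(W[:,2]<z1)
        R=cv2.minAreaRect(W[m,:2].astype(np.float32)); print(n,t,m.sum(),np.round(R[0],1),np.round(R[1],1),round(R[2],1),np.median(W[m,2]).round(1)); print(cv2.boxPoints(R).round().tolist())
    rect((535,-344),75,42,56,"holder")
    rect((590,-20),190,12,23,"board")
    rect((630,40),60,27,38,"fence+stop")
    rect((590,-60),70,68,84,"clampbase")
    rect((590,-80),110,100,230,"upright")
E
python3 - <<'E'
from h import *
p=snapshot("top");c=p["color"][140:240,190:420]
q=snapshot("scene");d=q["color"][150:250,90:310]
cv2.imwrite("pics/c.png",np.vstack([cv2.resize(c,(700,300),interpolation=3),cv2.resize(d,(700,300),interpolation=3)])[:,:,::-1])
E
```

```text
scene holder 528 [ 531.6 -348.4] [ 47.8 100.3] 46.1 47.8
[[479.0, -331.0], [551.0, -400.0], [584.0, -366.0], [512.0, -296.0]]
scene board 3590 [647.7 -43.7] [308.7 251.7] 79.2 18.1
[[495.0, -172.0], [742.0, -219.0], [800.0, 84.0], [553.0, 132.0]]
scene fence+stop 231 [625.6  40.7] [ 52.6 113.4] 18.9 30.9
[[582.0, 86.0], [619.0, -22.0], [669.0, -4.0], [632.0, 103.0]]
scene clampbase 144 [580.3 -79.5] [58.7 37.1] 78.4 75.5
[[556.0, -105.0], [593.0, -112.0], [604.0, -54.0], [568.0, -47.0]]
scene upright 406 [579.5 -85.2] [83.2 25.2] 83.2 160.1
[[562.0, -125.0], [587.0, -128.0], [597.0, -45.0], [572.0, -42.0]]
top holder 640 [ 529.5 -347.6] [ 44.5 102.1] 45.5 47.0
[[478.0, -328.0], [550.0, -399.0], [582.0, -367.0], [509.0, -296.0]]
top board 4548 [645.2 -40.2] [313.7 249.8] 79.3 17.4
[[493.0, -171.0], [739.0, -217.0], [797.0, 91.0], [552.0, 137.0]]
top fence+stop 232 [622.   41.3] [ 46.8 112.2] 15.3 30.2
[[585.0, 89.0], [614.0, -19.0], [659.0, -7.0], [630.0, 102.0]]
top clampbase 130 [576.3 -79.7] [58.6 34.7] 78.6 75.1
[[554.0, -105.0], [587.0, -112.0], [599.0, -54.0], [565.0, -48.0]]
top upright 332 [577.  -85.5] [83.9 27.3] 72.9 161.6
[[552.0, -122.0], [578.0, -130.0], [602.0, -49.0], [576.0, -41.0]]
```

View pics/c.png

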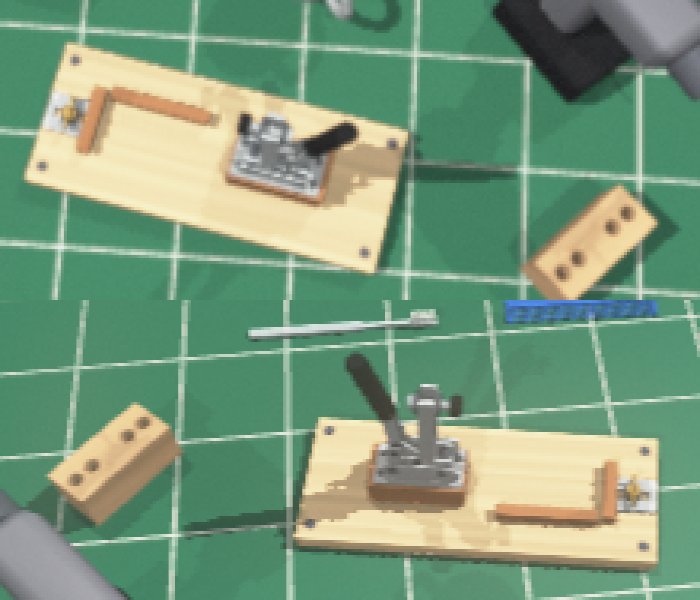

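The crops show the handle (black grip) tilted up toward the handle end, with the arm and pad upright beside it. The fence and stop form a corner at the left end. I'll check the gripper body's clearance to the drill, then start the first move.

```bash
python3 - <<'E'
import numpy as np
a=np.deg2rad(45.8); y=np.array([np.cos(a),np.sin(a)]); l=np.array([-y[1],y[0]])  # l -> toward stop end
for n in("scene","top"):
    W=np.load(n+".npy").reshape(-1,3); W=W[np.isfinite(W).all(1)]
    m=(W[:,2]>70)&(W[:,2]<230)&(np.hypot(W[:,0]-530,W[:,1]+348)<250)&(W[:,1]<-200)
    D=W[m,:2]-[530,-348]; s=np.c_[D@l,D@y,W[m,2]]; k=np.argsort(-s[:,0])[:300:30]; print(n,m.sum(),s[k].round())
E
python3 -m handwheel '[[[-1,20,-60,40,-2],[-1,50,-120,50,-5],[-1,80,-180,50,-8],[-1,110,-240,50,-10],[-1,140,-300,50,-13],[-1,165,-360,50,-15],[-1,185,-420,50,-17],[-1,205,-480,50,-19],[-1,225,-540,50,-20],[-1,245,-600,50,-22],[-1,260,-660,50,-24],[-1,275,-720,50,-26]]]'
```

```text
scene 1773 [[ -96.   89.  174.]
 [-100.  115.  176.]
 [-101.  162.  174.]
 [-103.   56.  173.]
 [-104.  110.  181.]
 [-105.  169.  179.]
 [-106.  161.  181.]
 [-107.   49.  176.]
 [-108.   64.  176.]
 [-109.  114.  184.]]
top 2105 [[-91.  96. 152.]
 [-94. 111. 157.]
 [-94.  97. 166.]
 [-95. 113. 171.]
 [-96. 123. 170.]
 [-96. 122. 149.]
 [-97. 126. 175.]
 [-97.  45. 154.]
 [-97. 140. 157.]
 [-98.  51. 162.]]
t: 2.8
tool_pos: [466.7, -70.7, 255.8]
orientation: [0.001, 0.375, 0.927, 0.0]
force: [0.2, -0.2, 0.9]
opening: 0.998
```

```bash
python3 -m handwheel '[[[-1,12,-55,0,0],[-1,24,-110,0,0],[-1,36,-165,0,0],[-1,46,-220,-20,0],[-1,56,-270,-50,0],[-1,56,-270,-100,0],[-1,56,-270,-150,0],[-1,56,-270,-190,0],[-1,56,-270,-220,0],[-1,56,-270,-236,0],[-1,56,-270,-236,0],[-1,56,-270,-236,0]]]'
python3 - <<'E'
from h import *
p=snapshot("wrist"); save(p,"w1.png"); print(bot.state()["tool_pos"],bot.state()["force"])
E
```

```text
t: 4.3
tool_pos: [523.7, -341.6, 21.5]
orientation: [0.002, 0.375, 0.927, -0.0]
force: [0.4, -0.2, -0.3]
opening: 0.999
[ 523.74559634 -341.69309318   21.68140592] [-0.1263647  -0.42141551  0.13695821]
```

View pics/w1.png

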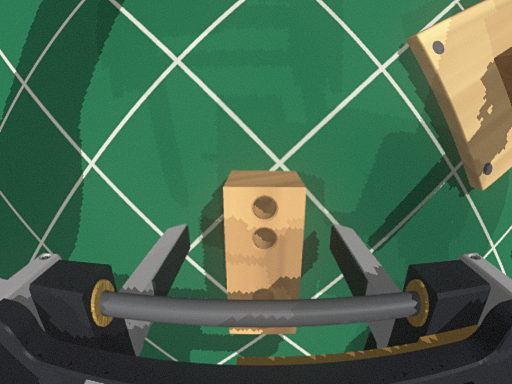

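The wrist view shows the holder at pixels (225–305, 170–330), squarely between the open fingers. I'll close and lift.

```bash
python3 -m handwheel '[[[1,0,0,0,0],[1,0,0,0,0],[1,0,0,0,0],[1,0,0,0,0],[1,0,0,0,0],[1,0,0,20,0],[1,0,0,60,0],[1,0,0,110,0],[1,0,0,170,0],[1,0,0,220,0],[1,-10,20,240,-3]]]'
python3 - <<'E'
from h import *
s=bot.state();print(s["tool_pos"],s["orientation"],s["force"],s["opening"])
E
```

```text
t: 5.72
tool_pos: [514.8, -323.1, 267.4]
orientation: [0.006, 0.4, 0.917, -0.002]
force: [0.6, 0.4, -1.5]
opening: 0.467
[ 514.80046253 -323.14986408  267.37224882] [ 0.00561824  0.39986268  0.91655599 -0.00184096] [ 0.63105958  0.3835087  -1.50814389] 0.46748596795343156
```

```bash
python3 -m handwheel '[[[1,-10,40,20,-8],[1,-15,80,30,-15],[1,-15,120,30,-22],[1,-15,165,30,-28],[1,-15,210,30,-34],[1,-5,255,30,-40],[1,15,295,30,-46],[1,40,330,30,-51],[1,65,352,30,-53.7],[1,81,367,30,-53.7],[1,81,367,30,-53.7],[1,81,367,30,-53.7]]]'
python3 - <<'E'
from h import *
s=bot.state();q=s["orientation"];print(s["force"],np.degrees(np.arctan2(2*q[1]*q[2],q[2]**2-q[1]**2)))
t=np.deg2rad(79.2);ex=np.array([np.cos(t),np.sin(t)]);ey=np.array([-ex[1],ex[0]])
for n in("scene","top"):
    W=np.load(n+".npy").reshape(-1,3);W=W[np.isfinite(W).all(1)];D=W[:,:2]-[584.2,-45.4];B=np.c_[D@ex,D@ey,W[:,2]]
    for x0 in range(-100,30,10):
        m=(B[:,0]>=x0)&(B[:,0]<x0+10)&(abs(B[:,1])<30)&(B[:,2]>82)
        if m.any():print(n,x0,m.sum(),B[m].min(0).round(),B[m].max(0).round())
    m=(B[:,0]>105)&(B[:,0]<165)&(abs(B[:,1])<40)&(B[:,2]>25);print("stop",np.percentile(B[m],[1,5,50,95,99],axis=0).round())
    m=(B[:,0]>35)&(B[:,0]<105)&(abs(B[:,1]+28)<14)&(B[:,2]>27)&(B[:,2]<36);print("fence y",np.percentile(B[m],[2,5,50,95,98],axis=0).round(1), np.polyfit(B[m,0],B[m,1],1))
    m=(B[:,2]>28)&(B[:,2]<35)&(B[:,0]>100)&(B[:,0]<135)&(B[:,1]>-15)&(B[:,1]<35);print("block",np.percentile(B[m],[2,10,50,90,98],axis=0).round(1))
E
```

```text
t: 7.22
tool_pos: [595.3, 43.4, 297.9]
orientation: [0.004, 0.771, 0.637, -0.004]
force: [0.5, -0.2, -1.7]
opening: 0.466
[ 0.5437332  -0.24208355 -1.7039899 ] 100.85679232629143
scene -90 4 [-82.  -7. 209.] [-81.  -1. 212.]
scene -80 46 [-80. -11. 168.] [-70.   4. 216.]
scene -70 78 [-70. -11. 119.] [-60.   1. 213.]
scene -60 98 [-60. -19.  82.] [-50.   2. 178.]
scene -50 36 [-50. -17.  85.] [-40.   9. 115.]
scene -40 50 [-40. -13.  84.] [-30.   7. 165.]
scene -30 103 [-30. -14.  82.] [-20.   8. 171.]
scene -20 32 [-20. -14. 153.] [-11.   7. 170.]
scene -10 24 [ -9. -12. 154.] [ -0.   1. 165.]
scene 0 6 [  1.  -8. 153.] [  2.   2. 163.]
stop [[106. -37.  25.]
 [109. -35.  26.]
 [128.  -6.  31.]
 [152.  22.  34.]
 [158.  24.  36.]]
fence y [[ 36.  -36.9  27.9]
 [ 38.3 -36.3  28.4]
 [ 69.8 -31.4  30.8]
 [101.1 -25.   33.3]
 [103.7 -24.7  34.1]] [ 1.52019992e-03 -3.11330541e+01]
block [[121.4 -13.1  28.2]
 [121.9 -11.   29.5]
 [127.3   5.3  31.2]
 [132.7  22.3  33.1]
 [133.2  24.6  33.7]]
top -90 7 [-83.  -6. 205.] [-80.   5. 211.]
top -80 42 [-80.  -7. 174.] [-70.   9. 215.]
top -70 57 [-70.  -7.  87.] [-60.  14. 214.]
top -60 69 [-60. -14.  83.] [-50.  16. 180.]
top -50 23 [-50. -13.  85.] [-41.  14. 111.]
top -40 48 [-40.  -9.  83.] [-30.  12. 170.]
top -30 71 [-30. -10.  83.] [-20.  11. 172.]
top -20 28 [-20.  -8. 154.] [-10.  11. 168.]
top -10 28 [ -9.  -7. 151.] [ -0.   9. 166.]
top 0 5 [  0.  -4. 158.] [  1.   7. 163.]
stop [[106. -32.  25.]
 [110. -29.  26.]
 [128.  -2.  30.]
 [150.  26.  35.]
 [161.  30.  36.]]
fence y [[ 36.9 -33.5  27.3]
 [ 38.4 -32.9  27.7]
 [ 70.4 -27.2  30. ]
 [100.8 -22.3  33. ]
 [103.1 -21.7  33.2]] [-2.18775250e-03 -2.72751663e+01]
block [[121.2 -13.9  28.5]
 [122.2  -9.8  29. ]
 [126.9   6.7  30.8]
 [131.5  24.7  32.9]
 [132.3  29.3  33.6]]
```

Fit results: stop face at about board x = 121, fence face at about y = -23, pad tip at x ≤ 5. I'll lower the holder ahead of the pad, back off 13 mm from the stop, and go down.

```bash
python3 -m handwheel '[[[1,0,0,-50,0],[1,0,0,-100,0],[1,0,0,-150,0],[1,0,0,-190,0],[1,0,0,-215,0],[1,0,0,-226,0],[1,-1,-7,-226,0],[1,-2.4,-13,-226,0],[1,-2.4,-13,-240,0],[1,-2.4,-13,-250,0],[1,-2.4,-13,-255,0],[1,-2.4,-13,-255,0]]]'
python3 - <<'E'
from h import *
p=snapshot("wrist"); save(p,"w2.png"); print(bot.state()["tool_pos"],bot.state()["force"])
E
```

```text
t: 8.72
tool_pos: [592.9, 30.6, 43.1]
orientation: [0.004, 0.771, 0.637, -0.004]
force: [-2.3, -0.7, 2.6]
opening: 0.469
[592.925538    30.58049192  43.09319403] [-2.21169382 -0.35450545  2.74935239]
```

View pics/w2.png

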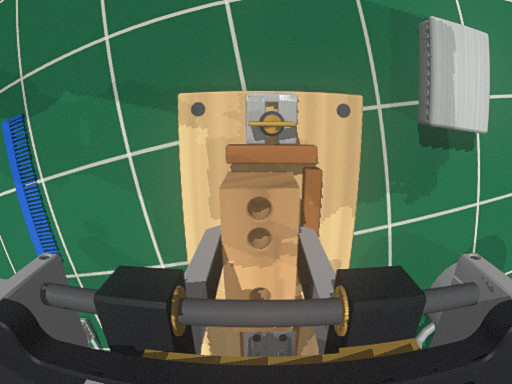

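The wrist view shows the holder at (222–300, 175) in front of the stop (y≈150), with the fence along its right side at x≈305–320. A small +z force says it's touching the board. I'll feel for the fence in small steps.

```bash
python3 -m handwheel '[[[1,1,-0.2,-0.5,0],[1,2,-0.4,-0.5,0],[1,2,-0.4,-0.5,0]]]'; python3 -m handwheel '[[[1,1,-0.2,0,0],[1,2,-0.4,0,0],[1,2,-0.4,0,0]]]'
```

```text
t: 9.15
tool_pos: [595.2, 30.4, 43.1]
orientation: [0.004, 0.771, 0.637, -0.004]
force: [-2.4, -0.8, 4.2]
opening: 0.465
t: 9.52
tool_pos: [597.3, 30.1, 43.1]
orientation: [0.004, 0.771, 0.637, -0.004]
force: [-1.3, 0.4, 3.8]
opening: 0.466
```

```bash
for i in 1 2; do python3 -m handwheel '[[[1,0.5,-0.1,0,0],[1,1,-0.2,0,0],[1,1,-0.2,0,0]]]'; done
```

```text
t: 9.9
tool_pos: [598.4, 29.9, 43.1]
orientation: [0.004, 0.771, 0.637, -0.004]
force: [-2.1, 0.1, 3.3]
opening: 0.467
t: 10.28
tool_pos: [599.5, 29.7, 43.1]
orientation: [0.004, 0.771, 0.637, -0.004]
force: [-2.1, 0.0, 2.8]
opening: 0.469
```

```bash
for i in 1 2 3; do python3 -m handwheel '[[[1,0.5,-0.1,0,0],[1,1,-0.2,0,0],[1,1,-0.2,0,0]]]' | sed -n '2p;4p'; done
```

```text
tool_pos: [600.2, 29.5, 43.0]
force: [-3.0, 0.3, 5.1]
tool_pos: [600.3, 29.5, 43.1]
force: [-6.1, 0.9, 7.2]
tool_pos: [600.4, 29.5, 43.1]
force: [-6.1, 0.6, 6.9]
```

Fence contact at about 6 N (roughly 4 N per mm of lead). Now I'll slide toward the stop.

```bash
python3 -m handwheel '[[[1,0.7,1,0,0],[1,0.9,2,0,0],[1,0.9,2,0,0]]]'| sed -n '2p;4p'; for i in 1 2 ; do python3 -m handwheel '[[[1,0.6,0.5,0,0],[1,0.7,1,0,0],[1,0.7,1,0,0]]]' | sed -n '2p;4p'; done
```

```text
tool_pos: [600.6, 30.2, 43.2]
force: [-6.4, -4.0, 5.9]
tool_pos: [600.7, 30.1, 43.2]
force: [-6.3, -3.2, 6.3]
tool_pos: [600.7, 30.2, 43.3]
force: [-6.0, -2.7, 6.4]
```

```bash
for i in 1 2 3; do python3 -m handwheel '[[[1,0.3,1,0.3,0],[1,0.6,2,0.3,0],[1,0.6,2,0.3,0]]]'| sed -n '2p;4p'; done
```

```text
tool_pos: [600.9, 31.2, 43.5]
force: [-4.5, -2.8, 5.3]
tool_pos: [601.2, 32.7, 43.6]
force: [-4.7, -3.4, 2.7]
tool_pos: [601.6, 34.7, 43.6]
force: [-3.8, -3.2, 2.1]
```

Sliding along the fence. I'll continue.

```bash
for i in 1 2 3; do python3 -m handwheel '[[[1,0.5,0.8,0,0],[1,0.6,1.5,0,0],[1,0.6,1.5,0,0]]]'| sed -n '2p;4p'; done
```

```text
tool_pos: [601.8, 36.0, 43.6]
force: [-5.1, -3.9, 3.9]
tool_pos: [602.0, 36.6, 43.6]
force: [-5.5, -5.0, 4.3]
tool_pos: [602.1, 36.7, 43.7]
force: [-7.0, -8.1, 6.0]
```

```bash
for i in 1 2; do python3 -m handwheel '[[[1,0.5,1,0,0],[1,0.7,1.8,0,0],[1,0.7,1.8,0,0]]]'| sed -n '2p;4p'; done
python3 - <<'E'
from h import *
s=bot.state();print(s["force"],s["ft_torque"],s["opening"])
p=snapshot("wrist"); save(p,"w3.png")
a=snapshot("scene");b=snapshot("top");save(a,"s3.png")
c=a["color"][150:250,170:320];w=p["color"][80:340,150:400]
cv2.imwrite("pics/m3.png",np.hstack([cv2.resize(w,(400,416)),cv2.resize(c,(400,416*1),interpolation=3)])[:,:,::-1])
E
```

```text
tool_pos: [602.1, 36.8, 43.9]
force: [-7.5, -9.1, 5.0]
tool_pos: [602.1, 36.8, 44.0]
force: [-6.5, -8.6, 6.4]
[-6.54089908 -8.57587343  6.44283997] [-1.5628162   1.31159905 -0.30679958] 0.4624452231068111
```

View pics/m3.png

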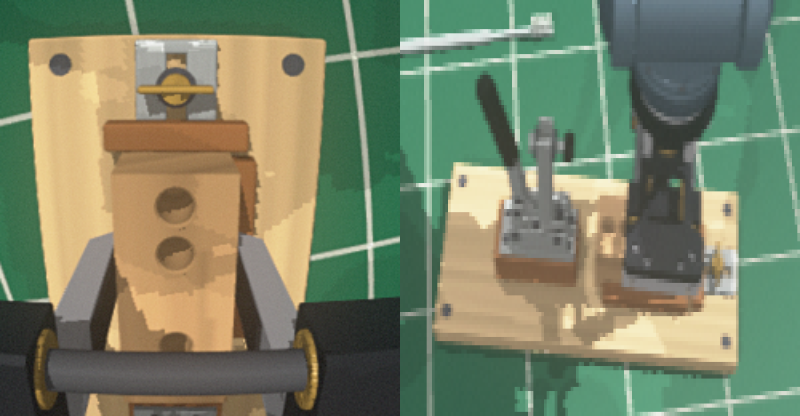

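Both faces hold at about 7 and 9 N. The tool height is about 4 mm higher than I expected, so I'll release, lift clear and check that the holder sits flat.

```bash
python3 -m handwheel '[[[1,0,0,0,0],[0.5,0,0,0,0],[0,0,0,0,0],[-0.5,0,0,0,0],[-1,0,0,0,0],[-1,0,0,0,0],[-1,0,0,0,0],[-1,0,0,30,0],[-1,0,0,70,0],[-1,0,0,70,0]]]'
python3 - <<'E'
from h import *
s=bot.state();p=snapshot("wrist");save(p,"w4.png")
R=lambda q:np.array([[1-2*(q[2]**2+q[3]**2),2*(q[1]*q[2]-q[0]*q[3]),2*(q[1]*q[3]+q[0]*q[2])],[2*(q[1]*q[2]+q[0]*q[3]),1-2*(q[1]**2+q[3]**2),2*(q[2]*q[3]-q[0]*q[1])],[2*(q[1]*q[3]-q[0]*q[2]),2*(q[2]*q[3]+q[0]*q[1]),1-2*(q[1]**2+q[2]**2)]])
z=p["range_z"].astype(float);v,u=np.indices(z.shape);dx=u-p["cx"];dy=v-p["cy"];r=np.hypot(dx,dy)+1e-9;f=p["fx"];th=r/f
k=np.tan(th)/r*z;P=np.stack([dx*k,dy*k,z],-1);T=np.array(p["T_tool_cam"]);P=P@T[:3,:3].T+T[:3,3];P=P@R(s["orientation"]).T+s["tool_pos"]
P=P[(z>0)&(th<1.4)];np.save("w4.npy",P)
t=np.deg2rad(79.2);ex=np.array([np.cos(t),np.sin(t)]);ey=np.array([-ex[1],ex[0]]);D=P[:,:2]-[584.2,-45.4];B=np.c_[D@ex,D@ey,P[:,2]]
m=(B[:,2]>55)&(B[:,2]<75)&(B[:,0]>10)&(B[:,0]<135)&(abs(B[:,1])<35);H=B[m];print(m.sum(),np.percentile(H,[1,50,99],axis=0).round(1))
m2=abs(H[:,2]-np.median(H[:,2]))<4;A=np.c_[H[m2],np.ones(m2.sum())];print("plane",np.linalg.lstsq(A[:,[0,1,3]],A[:,2],rcond=None)[0].round(4))
print(cv2.minAreaRect(H[m2][:,:2].astype(np.float32)))
m=(B[:,0]>-10)&(B[:,0]<165)&(B[:,1]>40)&(B[:,1]<60)&(B[:,2]<40);print("board z",np.median(B[m,2]))
m=(B[:,0]>60)&(B[:,0]<118)&(B[:,1]<-18)&(B[:,1]>-40)&(B[:,2]>27)&(B[:,2]<38);print("fence",np.percentile(B[m],[2,50,98],axis=0).round(1))
m=(B[:,0]>112)&(B[:,0]<136)&(abs(B[:,1])<35)&(B[:,2]>27)&(B[:,2]<38);print("stop",np.percentile(B[m],[2,50,98],axis=0).round(1))
cv2.imwrite("pics/w4c.png",cv2.resize(p["color"],None,fx=1.5,fy=1.5,interpolation=3)[:,:,::-1])
E
```

```text
t: 16.92
tool_pos: [604.9, 36.6, 117.9]
orientation: [0.007, 0.771, 0.636, -0.016]
force: [-0.4, 0.0, -0.1]
opening: 0.999
5546 [[ 24.6 -23.8  57.2]
 [ 78.6  -2.   65.7]
 [123.4  19.7  67.2]]
plane [-1.90000e-03  4.00000e-04  6.58192e+01]
((73.37740325927734, -1.7921619415283203), (44.87000274658203, 100.68338775634766), 89.99999237060547)
board z 17.845228764930624
fence [[ 61.2 -36.   29.3]
 [ 90.  -31.4  30.6]
 [116.7 -27.   32. ]]
stop [[114.6 -32.8  28.5]
 [128.3  -4.8  30.8]
 [134.8  26.5  35.1]]
```

View pics/w4c.png

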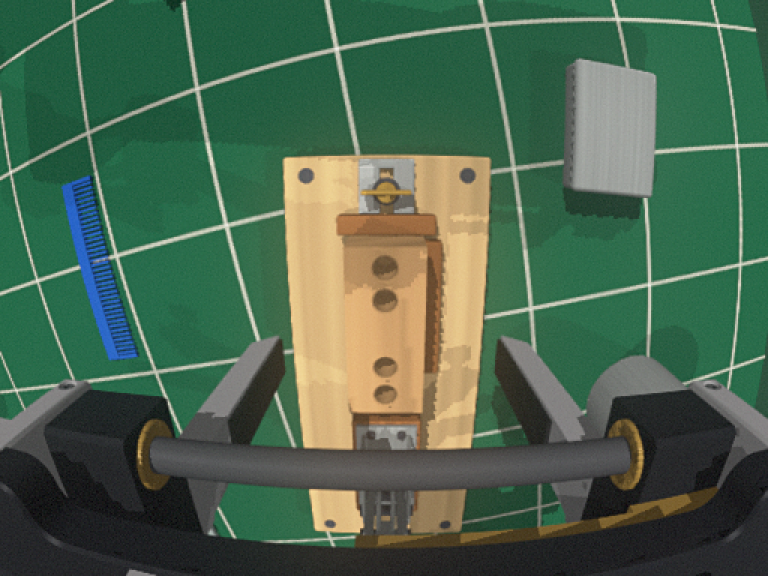

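The holder stands flat (top at z = 65.8 mm, level) and square to the board. Next I'll measure the gap at the stop from this cloud.

Run:
```python
import numpy as np
P=np.load("w4.npy");t=np.deg2rad(79.2);ex=np.array([np.cos(t),np.sin(t)]);ey=np.array([-ex[1],ex[0]]);D=P[:,:2]-[584.2,-45.4];B=np.c_[D@ex,D@ey,P[:,2]]
for y in(-15,-5,5,13,22):
    m=(abs(B[:,1]-y)<1.2)&(B[:,0]>117)&(B[:,0]<138)&(B[:,2]>10);b=B[m];b=b[np.argsort(b[:,0])];print(y,[tuple(q) for q in b[:,[0,2]].round(1).tolist()])
for x in(50,80,110):
    m=(abs(B[:,0]-x)<1)&(B[:,1]<-18)&(B[:,1]>-42);b=B[m];b=b[np.argsort(b[:,1])];print(x,[tuple(q) for q in b[:,[1,2]].round(1).tolist()])
```

```text
-15 [(117.0, 66.6), (117.1, 66.9), (117.1, 228.8), (117.2, 230.2), (117.2, 228.5), (117.6, 65.5), (117.6, 65.8), (117.8, 66.4), (118.4, 65.7), (118.5, 66.0), (118.7, 67.0), (119.1, 65.0), (119.2, 65.7), (119.3, 65.9), (119.8, 64.8), (119.9, 65.1), (120.1, 66.1), (120.8, 65.7), (120.8, 65.7), (120.9, 65.9), (121.6, 65.3), (121.7, 66.1), (121.7, 66.3), (122.1, 64.1), (122.3, 27.4), (122.4, 65.3), (122.4, 65.7), (122.5, 43.8), (122.5, 33.8), (122.5, 34.0), (122.5, 39.2), (122.6, 44.4), (122.6, 39.5), (122.6, 39.9), (122.7, 29.7), (122.9, 46.0), (123.1, 60.9), (123.2, 52.8), (123.3, 65.8), (123.3, 57.3), (123.3, 66.0), (123.3, 57.6), (123.3, 53.3), (123.4, 57.8), (123.4, 66.5), (123.4, 62.4), (123.4, 53.8), (123.5, 62.9), (123.6, 29.8), (123.7, 30.2), (123.7, 64.0), (124.6, 30.0), (124.6, 30.5), (125.6, 30.5), (125.6, 30.6), (126.6, 31.3), (126.6, 31.6), (127.4, 30.8), (127.4, 30.9), (128.2, 30.2), (128.4, 31.2), (129.2, 30.7), (129.3, 31.2), (130.0, 29.8), (130.2, 31.0), (131.1, 31.1), (131.1, 31.4), (132.0, 31.4), (132.0, 31.5), (132.6, 29.3), (133.0, 32.0), (133.7, 30.7), (133.8, 31.6
[... 9659 characters left out ...]
 65.8), (-22.5, 231.0), (-22.5, 248.3), (-22.4, 231.5), (-22.3, 231.1), (-22.2, 231.1), (-22.1, 250.5), (-22.1, 248.1), (-22.1, 230.8), (-22.0, 230.8), (-21.8, 230.6), (-21.8, 64.1), (-21.7, 65.2), (-21.7, 64.9), (-21.7, 230.9), (-21.5, 230.8), (-21.2, 230.9), (-21.1, 231.0), (-21.0, 64.3), (-20.9, 249.2), (-20.9, 65.9), (-20.8, 231.2), (-20.5, 231.1), (-20.5, 231.4), (-20.4, 230.4), (-20.2, 231.1), (-20.2, 63.9), (-20.1, 65.2), (-20.0, 246.9), (-20.0, 231.1), (-19.9, 231.4), (-19.7, 230.9), (-19.7, 244.9), (-19.7, 231.1), (-19.5, 248.9), (-19.4, 64.8), (-19.3, 65.7), (-19.1, 231.5), (-19.0, 247.0), (-18.9, 249.9), (-18.6, 231.2), (-18.5, 65.9), (-18.5, 66.7), (-18.4, 230.7), (-18.3, 250.9)]
```

The stop's top begins right where the holder's front face ends (123.3 against 123.6 mm). The fence's inner face is at about -24 mm, the same as the holder's side, so it is home with no visible gap. Now I'll close the fingers and go behind the handle.

```bash
python3 -m handwheel '[[[-1,0,0,50,0],[0,0,0,100,0],[1,0,0,142,0],[1,-8,-40,142,0],[1,-17,-80,142,0],[1,-24,-110,142,0],[1,-26,-123,142,0],[1,-26,-124,142,0],[1,-26,-124,142,0]]]'
cat >> h.py <<'E'
ex=np.array([.1874,.9823]);ey=np.array([-ex[1],ex[0]]);O=np.array([586.1,-45.8])
def brd(p): d=np.array(p[:2])-O; return np.round([d@ex,d@ey,p[2]],1)
E
python3 - <<'E'
from h import *
s=bot.state();print(brd(s["tool_pos"]),s["orientation"],s["opening"])
a=snapshot("scene");b=snapshot("top")
W=cloud(a);
for p in(a,b):
    W=cloud(p).reshape(-1,3);W=W[np.isfinite(W).all(1)];D=W[:,:2]-O;B=np.c_[D@ex,D@ey,W[:,2]]
    for z in(140,155,170,185,200,212):
        m=(abs(B[:,2]-z)<5)&(B[:,0]<-42)&(B[:,0]>-110)&(abs(B[:,1])<20)
        if m.any():print(z,m.sum(),np.percentile(B[m],[0,50,100],axis=0)[:,:2].round().tolist())
c=a["color"][110:250,170:330];d=b["color"][120:240,220:360]
cv2.imwrite("pics/m5.png",np.hstack([cv2.resize(c,(400,350),interpolation=3),cv2.resize(d,(400,350),interpolation=3)])[:,:,::-1])
E
```

```text
t: 18.1
tool_pos: [577.3, -86.4, 257.1]
orientation: [0.005, 0.771, 0.637, -0.018]
force: [-0.6, 0.3, 0.3]
opening: 0.185
[-41.6   1.  257.1] [ 0.00511338  0.77087744  0.6367222  -0.01751201] 0.18470445123491222
140 8 [[-61.0, -8.0], [-54.0, -6.0], [-51.0, -3.0]]
155 18 [[-70.0, -9.0], [-58.0, -6.0], [-53.0, 1.0]]
170 20 [[-71.0, -9.0], [-61.0, -7.0], [-57.0, 4.0]]
185 18 [[-73.0, -9.0], [-64.0, -7.0], [-60.0, 4.0]]
200 20 [[-79.0, -9.0], [-70.0, -7.0], [-64.0, 5.0]]
212 38 [[-82.0, -8.0], [-74.0, -2.0], [-65.0, 5.0]]
```

View pics/m5.png

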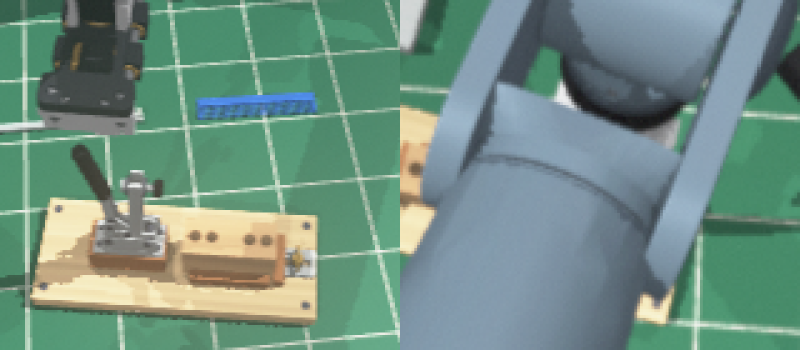

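The scene view shows the holder sitting in the corner at (185–285, 230–285) and the handle still up at (90,170) next to the hand. I'll go down beside the grip's clamp-side face.

```bash
python3 -m handwheel '[[[1,1,0,-15,0],[1,1,0,-35,0],[1,1,0,-55,0],[1,1,0,-65,0],[1,1,0,-65,0],[1,0.3,-3.5,-65,0],[1,-0.5,-7.5,-65,0],[1,-0.5,-7.5,-65,0]]]'
python3 -c "
from h import *
s=bot.state();print(brd(s['tool_pos']),s['force'])"
```

```text
t: 19.2
tool_pos: [577.2, -94.4, 193.0]
orientation: [0.006, 0.771, 0.637, -0.017]
force: [0.7, 0.1, -0.2]
opening: 0.002
[-49.4  -0.3 193. ] [ 0.71387589  0.14000457 -0.1646116 ]
```

```bash
python3 -m handwheel '[[[1,-0.8,-4,0,0],[1,-1.5,-8,-1,0],[1,-2.2,-12,-2,0],[1,-3,-16,-3,0],[1,-3.8,-20,-4,0],[1,-4.5,-24,-5,0]]]'; python3 -m handwheel '[[[1,-0.8,-4,-1,0],[1,-1.5,-8,-2,0],[1,-1.9,-10,-3,0]]]'
python3 -c "
from h import *
s=bot.state();print(brd(s['tool_pos']),s['force'])"
```

```text
t: 19.95
tool_pos: [572.7, -118.6, 188.0]
orientation: [0.006, 0.771, 0.637, -0.017]
force: [0.2, 1.3, 1.2]
opening: 0.004
t: 20.32
tool_pos: [570.6, -128.7, 184.7]
orientation: [0.006, 0.771, 0.637, -0.017]
force: [0.1, 2.2, 0.4]
opening: 0.004
[-84.4  -0.3 184.7] [0.06659298 2.2454269  0.38815058]
```

```bash
python3 -m handwheel '[[[1,-0.8,-4.5,-2,0],[1,-1.6,-9,-5,0],[1,-2.4,-13,-8,0],[1,-3.1,-17,-12,0],[1,-3.7,-20,-15.5,0],[1,-4.1,-21.6,-18,0]]]'|sed -n '2p;4p'; python3 -m handwheel '[[[1,-0.4,-2,-3.5,0],[1,-0.8,-4,-7.5,0],[1,-1,-5.3,-11.5,0],[1,-1.2,-6.4,-15.5,0],[1,-1.4,-7.2,-20,0],[1,-1.5,-7.8,-24,0]]]'
python3 -c "
from h import *
s=bot.state();print(brd(s['tool_pos']),s['force'])"
```

```text
tool_pos: [566.5, -150.6, 166.5]
force: [0.1, 1.2, 2.5]
t: 21.82
tool_pos: [565.0, -158.4, 142.1]
orientation: [0.006, 0.771, 0.637, -0.017]
force: [0.8, 2.9, 2.3]
opening: 0.002
[-114.6   -0.4  142.1] [0.81371903 2.90574466 2.30217684]
```

```bash
python3 -m handwheel '[[[1,-0.1,-0.6,-3,0],[1,-0.2,-1.2,-6,0],[1,-0.3,-1.8,-9,0],[1,-0.4,-2.4,-12,0],[1,-0.5,-3,-15,0]]]'|sed -n '2p;4p'; python3 -m handwheel '[[[1,-0.1,-0.3,-3,0],[1,-0.2,-0.6,-6,0],[1,-0.3,-0.9,-9,0],[1,-0.4,-1,-12,0]]]'
python3 -c "
from h import *
s=bot.state();print(brd(s['tool_pos']),s['force'])"
```

```text
tool_pos: [564.4, -161.6, 127.1]
force: [0.3, 1.9, 3.8]
t: 22.95
tool_pos: [564.5, -163.7, 116.2]
orientation: [0.007, 0.771, 0.637, -0.018]
force: [-1.0, 0.7, 7.1]
opening: 0.005
[-119.9   -0.9  116.2] [-1.03966778  0.71839159  7.06335939]
```

```bash
for i in 1 2 3; do python3 -m handwheel '[[[1,0,0,-2,0],[1,0,0,-4,0],[1,0,0,-6,0]]]'|sed -n '2p;4p'; done
```

```text
tool_pos: [564.5, -164.5, 111.1]
force: [-2.7, 1.4, 7.7]
tool_pos: [564.4, -165.1, 105.6]
force: [-3.4, 1.0, 5.5]
tool_pos: [564.1, -165.5, 99.5]
force: [-1.7, -0.9, 3.5]
```

```bash
for i in 1 2 3 4; do python3 -m handwheel '[[[1,0,0,-1,0],[1,0,0,-2,0],[1,0,0,-2,0]]]'|sed -n '2p;4p'; done
```

```text
tool_pos: [564.0, -165.6, 97.2]
force: [-0.0, -0.2, 0.9]
tool_pos: [563.9, -165.6, 94.9]
force: [-0.1, 0.5, 1.0]
tool_pos: [564.0, -165.6, 93.0]
force: [0.5, -1.0, 0.6]
tool_pos: [564.4, -165.7, 92.1]
force: [-2.8, 0.9, 6.7]
```

Past the dead point (the force dropped) and now meeting the stop. I'll press to confirm it is rigid.

```bash
python3 -m handwheel '[[[1,0,0,-1,0],[1,0,0,-2,0],[1,0,0,-2,0]]]'|sed -n '2p;4p'; python3 -m handwheel '[[[1,0,0,-1.5,0],[1,0,0,-3,0],[1,0,0,-3,0]]]'|sed -n '2p;4p'
```

```text
tool_pos: [564.7, -165.9, 91.7]
force: [-4.7, 1.8, 10.2]
tool_pos: [565.1, -166.0, 91.1]
force: [-6.8, 2.7, 13.5]
```

The stop is felt: 13.5 N with hardly any travel. I'll take the hand away upward and look.

```bash
python3 -m handwheel '[[[1,0,0,3,0],[1,0,0,15,0],[1,-5,-10,50,0],[1,-15,-30,100,0],[1,-40,-50,140,0],[1,-80,-80,160,0],[1,-120,-100,170,0],[1,-120,-100,170,0]]]'
python3 - <<'E'
from h import *
a=snapshot("scene");b=snapshot("top")
for n,p in(("s",a),("t",b)):
    W0=cloud(p);W=W0.reshape(-1,3);W=W[np.isfinite(W).all(1)];D=W[:,:2]-O;B=np.c_[D@ex,D@ey,W[:,2]]
    m=(B[:,0]<-90)&(B[:,0]>-170)&(abs(B[:,1])<18)&(B[:,2]>60)&(B[:,2]<220);print("grip",m.sum(),np.percentile(B[m],[2,50,98],axis=0).round(1).tolist(),np.polyfit(B[m,0],B[m,2],1).round(3))
    m=(B[:,0]>10)&(B[:,0]<140)&(abs(B[:,1])<40)&(abs(B[:,2]-66)<4);r=cv2.minAreaRect(B[m,:2].astype(np.float32));print("holder",m.sum(),r,np.median(B[m,2]))
    m=(B[:,0]>10)&(B[:,0]<140)&(abs(B[:,1])<20)&(B[:,2]>72)&(B[:,2]<180);print("arm",m.sum(),B[m].min(0).round(),B[m].max(0).round())
    for t in["mug","soap_dish","comb","brush_a","bit_tin","drill"]:
        for q in models.search_frame(p,t)[:2]:print(n,t,round(q["conf"],2),q["rect"])
c=a["color"][120:270,150:330];d=b["color"][120:270,180:360]
cv2.imwrite("pics/m6.png",np.hstack([cv2.resize(c,(400,333),interpolation=3),cv2.resize(d,(400,333),interpolation=3)])[:,:,::-1])
s=bot.state();print(brd(s["tool_pos"]),s["force"])
E
```

```text
t: 27.32
tool_pos: [444.0, -267.3, 262.6]
orientation: [0.01, 0.772, 0.636, -0.019]
force: [0.8, 0.8, -0.2]
opening: 0.005
grip 146 [[-150.1, -8.8, 80.4], [-122.0, -3.7, 90.7], [-92.1, 5.9, 94.5]] [3.3000e-02 9.3947e+01]
holder 372 ((71.46971130371094, -1.2052974700927734), (100.055419921875, 45.17335510253906), 0.2866664528846741) 66.06183358973362
arm 229 [ 11. -13.  73.] [ 81.  11. 110.]
s mug 0.9 [202.3, 252.6, 38.3, 46.0]
s soap_dish 0.97 [340.7, 155.0, 49.9, 38.5]
s soap_dish 0.42 [173.4, 194.2, 57.4, 8.8]
s comb 0.52 [249.1, 147.8, 46.5, 10.0]
s brush_a 0.87 [342.3, 219.3, 59.3, 48.2]
s brush_a 0.63 [169.8, 156.2, 57.1, 5.1]
s bit_tin 0.72 [286.5, 259.2, 36.8, 26.0]
s bit_tin 0.52 [250.8, 144.8, 44.7, 12.5]
s drill 0.64 [77.1, 211.8, 78.1, 81.6]
grip 173 [[-149.8, -5.1, 83.7], [-120.2, 4.3, 89.9], [-91.4, 10.8, 94.0]] [3.9000e-02 9.4358e+01]
holder 454 ((71.30192565917969, 2.3583641052246094), (44.29997634887695, 99.94754028320312), 89.83255004882812) 65.24549907020014
arm 186 [11. -9. 77.] [ 80.  13. 108.]
t mug 0.87 [275.3, 97.1, 31.6, 51.1]
t mug 0.15 [262.2, 271.9, 70.9, 8.1]
t soap_dish 0.86 [81.2, 192.2, 57.4, 42.5]
t comb 0.83 [175.5, 260.5, 62.7, 16.7]
t brush_a 0.56 [123.2, 111.9, 33.5, 54.5]
t brush_a 0.54 [83.0, 193.2, 55.3, 43.3]
t bit_tin 0.63 [194.8, 111.5, 35.2, 26.1]
t drill 0.61 [354.2, 108.4, 75.2, 66.3]
t drill 0.37 [220.4, 168.9, 40.0, 29.3]
[-242.6   97.2  261. ] [ 0.02646962 -0.03011212  0.4046496 ]
```

View pics/m6.png

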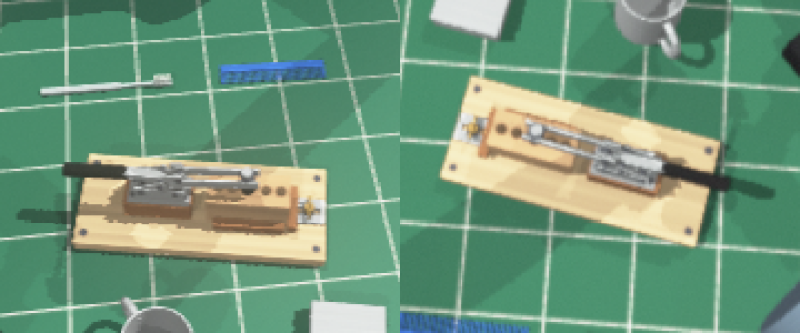

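The picture shows the handle level, the arm down with its pad on the plain middle of the holder, and the holder in the corner. The grip top at z = 94 mm means its axis is at 86 mm, which matches the on-stop position. Handing in.

```bash
python3 -c "
from h import *
print(job_done())"
```

```text
the job is handed in; nothing more can be done
None
```

The toothbrush holder is clamped in the corner of the drilling board, brush holes up. It took about 27 s of the 72 s allowed. No verdict was returned when I handed it in.

- **Placing:** I stood the holder lengthwise on the board, slid it against the fence and then along it to the end stop. The highest press readings were about 7.5 N toward the fence and 9 N toward the stop.
- **Fit:** After letting go, the wrist camera showed it level (top at 66 mm) and square to the board, with no gap visible at the stop. The fence's inner face was hidden. I worked out its position from the outer edge, and it matches the holder's side.
- **Clamping:** I pushed the handle over with closed fingers, at about 8 N in the stiff part. The force fell off past the dead point. I then pushed on until the stop was felt, at about 15 N in total.
- **Last check:** The grip is level at its on-stop height, with the pad on the plain middle of the holder's top. The holder still measures as touching the stop, and the hand is well clear. The mug, soap dish, comb, bit tin, drill and the brush by the soap dish were found where they started. The other brush was found in place by one camera and misread by the other.

**Disagreements:**
- While gripped, the holder met the board about 4 mm higher than I expected, so it may have slipped or tilted slightly in the fingers. It settled flat once released.
- The tool picked up a tilt of about 2° after the pressing, which did no harm.
- The cameras disagreed by 2–3 mm on absolute position.

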